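Fill the ribbon crate

TASK

Finish packing the ribbon order: pick up the two tall ribbon spools standing on the desk and set each down upright on the floor of its own empty cell of the divided wooden crate, one spool to a cell, without dropping them in. Either spool may go in either empty cell; leave the two spools already in the crate and the confetti jars where they are.

Things in the scene. Friction and masses are not known exactly. Their poses are not given: they have to be found in the camera images.
- spool_slim_center (a point): centre (half-way up, on its axis) of the slimmer of the two tall ribbon spools standing upright on the desk: 90 mm tall, end discs 44 mm in diameter and 4 mm thick at top and bottom, ribbon winding between them 42 mm in diameter, 50 to 115 g. z is its axis, up. It is to be packed
- spool_slim: the same slimmer spool; origin at the centre of its underside
- spool_tall_center (a point): centre (half-way up, on its axis) of the taller of the two tall ribbon spools standing upright on the desk: 100 mm tall, end discs 48 mm in diameter and 4 mm thick at top and bottom, winding between them 46 mm in diameter, 50 to 115 g. z is its axis, up. It is to be packed
- spool_tall: the same taller spool; origin at the centre of its underside
- crate: the divided plywood crate, 168 x 168 mm outside and 52 mm high, fixed to the desk; origin at the centre of its underside, x and y along its sides. 2 x 2 square cells of 75 x 75 mm; outer walls 6 mm thick, inner dividers 6 mm thick with tops 44 mm above the desk; the cell floor is 8 mm above the desk. Cell centres lie at +-40.5 mm in its x and y
- free_cell_a (a point): centre of the floor of one empty cell (crate x +40.5 mm, y +40.5 mm), 8 mm above the desk; axes as the crate's
- free_cell_b (a point): centre of the floor of the other empty cell, diagonally opposite (crate x -40.5 mm, y -40.5 mm), 8 mm above the desk; axes as the crate's
- packed_wide_center (a point): centre of the wide ribbon spool already packed in the cell at crate x +40.5, y -40.5 mm: 60 mm in diameter, 75 mm tall, loose; stays there
- packed_short_center (a point): centre of the short ribbon spool already packed in the cell at crate x -40.5, y +40.5 mm: 54 mm in diameter, 64 mm tall, loose; stays there
- jar_1_center (a point): centre of a confetti jar with a screw lid, 63 mm in diameter, 92 mm tall, standing loose on the desk among the spools; stays where it is
- jar_2_center (a point): centre of a second confetti jar of the same shape and size, standing loose on the desk among the spools; stays where it is
- carton_face (a point): middle of the foot of the upright face, turned to the spools, of a big fixed carton 406 mm tall that stands to the right; the face is 617 mm wide and runs from x 0.40, y -0.58 to x 0.72, y -0.06. Keep the arm and gripper clear of it
- hutch_side (a point): a point on the desk at the foot of the tall fixed hutch along the left side, which fills everything from y 0.45 leftwards (x 0.2 to 0.9). Keep the arm and gripper clear of it
Mind the look-alikes: they are no part of the job. Of the things like the spool_tall, leave any that is pink; of the rest the larger one is meant.

How it is judged:
At the end, for the whole second after the job is handed in: One tall spool stands in each empty cell (either way round): axis within 22 mm of the cell centre along both crate axes, underside within 8 mm of the cell floor, tilt below 0.12 rad, at rest. The two spools packed before still stand upright on the floor of their cells ((((x of spool_slim_center in the frame of free_cell_a between -0.022 and 0.022 m and y of spool_slim_center in the frame of free_cell_a between -0.022 and 0.022 m and z of spool_slim_center in the frame of free_cell_a below 0.053 m) and (x of spool_tall_center in the frame of free_cell_b between -0.022 and 0.022 m and y of spool_tall_center in the frame of free_cell_b between -0.022 and 0.022 m and z of spool_tall_center in the frame of free_cell_b below 0.058 m)) or ((x of spool_slim_center in the frame of free_cell_b between -0.022 and 0.022 m and y of spool_slim_center in the frame of free_cell_b between -0.022 and 0.022 m and z of spool_slim_center in the frame of free_cell_b below 0.053 m) and (x of spool_tall_center in the frame of free_cell_a between -0.022 and 0.022 m and y of spool_tall_center in the frame of free_cell_a between -0.022 and 0.022 m and z of spool_tall_center in the frame of free_cell_a below 0.058 m))) and angle between each of spool_slim_center, spool_tall_center, packed_wide_center, packed_short_center's own z axis and vertical below 0.12 rad and linear speed of each of spool_slim, spool_tall below 0.03 m/s and height (world z) of packed_wide_center below 0.0555 m and height (world z) of packed_short_center below 0.05 m); the robot touches nothing.
It fails at once if a spool is dropped into a cell (faster than 0.75 m/s in the last 25 mm above a free cell's floor, a free fall of about 30 mm) instead of being set down ((horizontal distance between spool_slim_center and free_cell_a below 0.04 m and z of spool_slim_center in the frame of free_cell_a below 0.07 m and linear speed of spool_slim above 0.75 m/s) or (horizontal distance between spool_slim_center and free_cell_b below 0.04 m and z of spool_slim_center in the frame of free_cell_b below 0.07 m and linear speed of spool_slim above 0.75 m/s) or (horizontal distance between spool_tall_center and free_cell_a below 0.04 m and z of spool_tall_center in the frame of free_cell_a below 0.075 m and linear speed of spool_tall above 0.75 m/s) or (horizontal distance between spool_tall_center and free_cell_b below 0.04 m and z of spool_tall_center in the frame of free_cell_b below 0.075 m and linear speed of spool_tall above 0.75 m/s)).
It fails at once if a packed spool is taken out or knocked over (moved more than 30 mm or tilted more than 0.4 rad) (distance of any of packed_wide_center, packed_short_center from where it was at the start of the episode above 0.03 m or angle between any of packed_wide_center, packed_short_center's own z axis and vertical above 0.4 rad).
It fails at once if a jar is pushed more than 40 mm away or knocked over (distance of any of jar_1_center, jar_2_center from where it was at the start of the episode above 0.04 m or angle between any of jar_1_center, jar_2_center's own z axis and vertical above 0.4 rad).
It also fails if it takes over 56 s, if anything falls off the work surface, if the arm or the gripper's body presses on something with over 40 N, if the wrist force passes 120 N, or if a joint passes its speed limit or range.

ROBOT

A 7-joint arm with a two-finger parallel gripper is mounted at the origin on a cart in front of the work surface, level with it; the furniture and walls round the work are solid. World frame = base frame: x ahead of the robot, y to its left, z up, the work surface at z = 0. Lengths are in m, angles in rad, forces in N, time in s.
With the tool pointing down it reaches from about 0.4 to 0.85 m from the base axis. Payload 4.5 kg.
Tool frame: the origin (TCP) lies at the very end of the fingers, on their centre line; the grasp point (between the pads) lies 19 mm behind it (robot.grasp_offset is the distance from the TCP to the grasp point, in m); z points along the fingers, y is the line along which they close (so a half turn about z gives the same grasp; the last joint's range is limited). The gripper opens to 88 mm and grips with 3 to 60 N. Pads are 18 mm wide; open, the fingers measure 123 mm over their backs; the gripper's body (75 mm by 187 mm) begins 45 mm behind the grasp point.
Start: joints at [1.276, 0.689, -0.195, 1.565, 0.157, 0.902, -0.215], TCP at [0.202, -0.592, 0.239] pointing down, gripper open.
Joint ranges: [-3.01, 3.01], [-0.46, 2.08], [-1.47, 1.51], [0.13, 2.56], [-1, 4.14], [0.04, 2.09], [-2.66, 2.66]. Speed limits (rad/s): [2.57, 2.57, 3.14, 3.14, 3.14, 3.14, 3.14].

INTERFACE

Orientations are given as a unit quaternion [x, y, z, w].
In Python, from rig import robot gives the robot as it stands. The module is installed in compiled form; this text tells all that it offers. Calls block until the motion is done:
- robot.move_pose(position, orientation): joint-space move of the TCP to a pose.
- robot.move_straight(position, orientation=None, feed=0.15): straight line of the TCP; orientation=None keeps the orientation; feed is the mean speed in m/s.
- robot.movej(angles): joint-space move.
- robot.command_gripper(opening, strength=None): finger opening in m; strength is the grip in N (None keeps the last); returns when the fingers have stopped.
- robot.pause(seconds).
- robot.ik(position, orientation): joint angles nearest the present ones, or None.
- robot.snapshot(name): name is "side" or "top"; returns a dict with "image" (420x560x3 uint8, red, green, blue), "range_z" (420x560 float32, m along the optical axis (not along the pixel's ray), 0 where there is no reading), "fovy" (degrees; the focal length in pixels is half the picture's height over the tangent of half this angle, whatever the lens; pixels are square), "cx", "cy" (the principal point, pixels), "rvec" (rotation vector, rad) and "tvec" (3), from world to camera coordinates, as OpenCV has them. Camera axes: x right, y down, z forward; pixel columns grow to the right and rows downward; lengths in m; the calibration is good to about 2 mm. A picture is of the moment at which its call begins.
A pose or a line that the arm cannot do raises robot.IKError and nothing moves.
- robot.finish_job(): hands the job in; it is judged then, once.
Readings, each from a call of its own:
- robot.get_clock(): time.
- robot.get_joints(): joint angles.
- robot.get_joint_velocities(): joint speeds.
- robot.get_joint_efforts(): joint torques, N m.
- robot.get_eef_pos(): TCP position.
- robot.get_tool_rot(): TCP orientation.
- robot.get_wrist_force(): force on the tool from outside, world axes, zero at the start.
- robot.get_torque(): the same for the moment, N m.
- robot.get_width(): finger opening in m.
- robot.get_grasp_force(): force on a finger pad.
Only numpy, scipy, OpenCV 4.12 (cv2) and the standard library are available. Lean on these libraries where they do the work, as an engineer would, in place of code of your own. Each camera call takes 0.05 s, during which the arm holds its last target. There are 200 camera calls.

## Working session

There is one attempt and no reset: what is moved stays moved. The work goes in short steps, each a Python script; the robot and the scene stay as the last script left them, time stands still between calls to the robot, and variables do not carry over. Pictures are saved under pics/ and viewed, at most 10 in all, crops included, and the job is handed in when it is done.

```bash
mkdir -p pics
cat > h.py <<'E'
import numpy as np, cv2
from rig import robot
def cloud(s):
    im=s["image"];d=s["range_z"];H,W=d.shape
    f=H/2/np.tan(np.radians(s["fovy"])/2)
    u,v=np.meshgrid(np.arange(W),np.arange(H))
    P=np.stack([(u-s["cx"])/f*d,(v-s["cy"])/f*d,d],-1)
    R=cv2.Rodrigues(np.array(s["rvec"],float))[0]
    P=(P-np.array(s["tvec"],float).ravel())@R
    P[d<=0]=np.nan
    return P
E
python3 - <<'E'
from h import *
for n in("top","side"):
    s=robot.snapshot(n); cv2.imwrite(f"pics/{n}0.png",s["image"][...,::-1]); np.savez(f"{n}0.npz",im=s["image"],P=cloud(s))
    R=cv2.Rodrigues(np.array(s["rvec"],float))[0];print(n,s["fovy"],-R.T@np.array(s["tvec"]).ravel(),R[2])
print(robot.get_tool_rot(),robot.get_clock())
E
```

```text
top 54.476191635619955 [0.30134569 0.05393394 1.12620976] [ 2.05065069e-01  4.37129587e-04 -9.78748245e-01]
side 49.322395306678416 [-0.04786754  0.41136745  1.18741522] [ 0.433671   -0.26321742 -0.86176914]
[ 9.86511960e-01  1.63687113e-01 -1.97487465e-04 -8.01550498e-04] 0.1
```

View pics/top0.png

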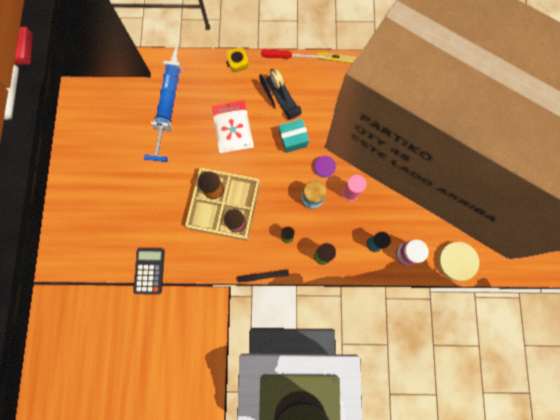

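View pics/side0.png

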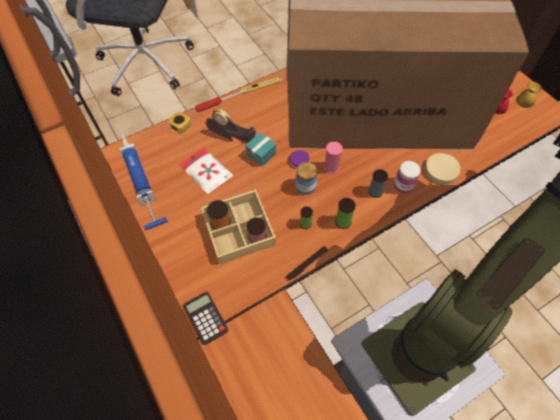

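The top view shows the crate at about (222,203). The large green spool (325,253) is the tall one, with a smaller green look-alike at (288,234). The teal spool (379,242) is the slim one and the pink one (355,187) is a decoy. The jars are at (314,194) and (413,251). The side view agrees: green (345,213), teal (378,183).

```bash
cat > m.py <<'E'
from h import *
def objs(P,im,tag):
    z=np.nan_to_num(P[...,2]); m=((z>.03)&(z<.13)&(P[...,0]>.2)&(P[...,0]<.8)&(P[...,1]<.45)).astype(np.uint8)
    n,L,st,c=cv2.connectedComponentsWithStats(m)
    for i in range(1,n):
        if st[i,4]<40: continue
        k=L==i; zt=np.percentile(z[k],93); t=k&(z>zt-.006)&(z<zt+.006)
        q=P[t]; (cx,cy),(w,h),a=cv2.minAreaRect(q[:,:2].astype(np.float32))
        print(tag,c[i].round(),st[i,4],"zt%.3f"%zt,"rect c (%.3f %.3f) %.3f %.3f a%.1f"%(cx,cy,w,h,a),"mean",q[:,:2].mean(0).round(3),im[t].mean(0).round())
if __name__=="__main__":
    for n in("top","side"):
        d=np.load(f"{n}0.npz"); objs(d["P"],d["im"],n)
        P=d["P"];z=np.nan_to_num(P[...,2]);k=(z>.038)&(z<.058)&(P[...,0]>.3)&(P[...,0]<.6)&(P[...,1]>.08)&(P[...,1]<.35)
        print("crate",cv2.minAreaRect(P[k][:,:2].astype(np.float32)))
E
python3 m.py
```

```text
top [161. 121.] 185 zt0.051 rect c (0.785 0.399) 0.049 0.028 a82.4 mean [0.784 0.399] [139. 151. 167.]
top [294. 133.] 650 zt0.059 rect c (0.751 0.021) 0.071 0.071 a18.4 mean [0.751 0.021] [117. 195. 180.]
top [427. 198.] 3306 zt0.124 rect c (0.567 -0.317) 0.593 0.009 a57.6 mean [ 0.559 -0.33 ] [85. 60. 38.]
top [155. 157.] 104 zt0.037 rect c (0.681 0.409) 0.068 0.014 a84.4 mean [0.68  0.409] [ 80. 113. 177.]
top [219. 197.] 1576 zt0.084 rect c (0.598 0.246) 0.059 0.057 a3.5 mean [0.598 0.246] [73. 52. 38.]
top [355. 186.] 366 zt0.102 rect c (0.593 -0.143) 0.045 0.046 a88.3 mean [ 0.593 -0.143] [250. 151. 175.]
top [314. 193.] 516 zt0.094 rect c (0.574 -0.034) 0.055 0.057 a89.3 mean [ 0.574 -0.034] [211. 154.  66.]
top [234. 219.] 358 zt0.074 rect c (0.501 0.179) 0.051 0.052 a46.2 mean [0.501 0.178] [77. 54. 38.]
top [287. 233.] 168 zt0.076 rect c (0.465 0.036) 0.034 0.034 a26.5 mean [0.465 0.036] [63. 43. 30.]
top [380. 240.] 311 zt0.092 rect c (0.448 -0.206) 0.042 0.043 a0.2 mean [ 0.448 -0.206] [46. 35. 29.]
top [413. 251.] 600 zt0.094 rect c (0.421 -0.291) 0.056 0.056 a89.4 mean 
[... 1016 characters left out ...]
rect c (0.446 -0.205) 0.044 0.044 a53.6 mean [ 0.445 -0.205] [58. 39. 31.]
side [143. 193.] 178 zt0.051 rect c (0.784 0.400) 0.048 0.030 a85.2 mean [0.781 0.4  ] [119. 117. 131.]
side [237. 223.] 1908 zt0.083 rect c (0.553 0.225) 0.160 0.059 a27.3 mean [0.595 0.246] [65. 46. 37.]
side [345. 210.] 391 zt0.103 rect c (0.412 -0.061) 0.044 0.048 a54.2 mean [ 0.411 -0.061] [60. 40. 31.]
side [306. 215.] 189 zt0.077 rect c (0.463 0.037) 0.034 0.035 a20.3 mean [0.463 0.036] [67. 44. 32.]
side [155. 222.] 96 zt0.036 rect c (0.682 0.410) 0.064 0.024 a79.5 mean [0.679 0.409] [ 87.  94. 141.]
crate ((0.5384811162948608, 0.2147613763809204), (0.17029915750026703, 0.15247851610183716), 80.00308227539062)
```

```bash
cat >> h.py <<'E'
q=[np.cos(np.radians(17.5)),np.sin(np.radians(17.5)),0,0]
def st(): print("t%.1f"%robot.get_clock(),"tcp",np.round(robot.get_eef_pos(),4),"w%.4f"%robot.get_width(),"gf%.1f"%robot.get_grasp_force(),"F",np.round(robot.get_wrist_force(),1))
E
python3 - <<'E'
from h import *
for n in("top","side"):
    P=np.load(f"{n}0.npz")["P"];z=np.nan_to_num(P[...,2]);k=(z>.046)&(z<.058)&(P[...,0]>.4)&(P[...,0]<.68)&(P[...,1]>.08)&(P[...,1]<.35)
    print("crate",cv2.minAreaRect(P[k][:,:2].astype(np.float32)))
robot.command_gripper(.075,25)
for p in [(.412,-.062,.054),(.447,-.205,.05),(.516,.259,.06),(.582,.166,.06),(.412,-.062,.2),(.582,.166,.2)]: 
    j=robot.ik(p,q); print(p,None if j is None else np.round(j,2))
robot.move_straight([.412,-.062,.2],q,feed=.2)
robot.move_straight([.412,-.062,.054],q,feed=.12); st()
robot.command_gripper(.03,25); st()
robot.move_straight([.412,-.062,.2],q,feed=.15); st()
E
```

```text
crate ((0.5504716634750366, 0.21251684427261353), (0.1688111573457718, 0.16918419301509857), 79.5465316772461)
crate ((0.5478619933128357, 0.2119760364294052), (0.16794805228710175, 0.1711156815290451), 79.53608703613281)
(0.412, -0.062, 0.054) [ 0.41  0.89 -0.62  2.3   1.47  0.47 -2.42]
(0.447, -0.205, 0.05) [ 0.38  0.86 -0.08  2.1   0.3   0.2  -0.92]
(0.516, 0.259, 0.06) [-0.73  0.92  0.34  1.85 -0.62  0.47 -0.92]
(0.582, 0.166, 0.06) [-0.35  0.91  0.    1.75 -0.    0.48 -1.31]
(0.412, -0.062, 0.2) [ 0.15  0.51 -0.17  2.21  0.19  0.44 -1.13]
(0.582, 0.166, 0.2) [-0.28  0.71 -0.12  1.67  0.12  0.77 -1.42]Traceback (most recent call last):
  File "<stdin>", line 9, in <module>
rig.IKError: the arm cannot follow that straight line within its joint ranges
```

Run:
```python
from h import *
def tr(f,*a,**k):
    try: f(*a,**k); st(); return True
    except robot.IKError as e: print("IK",a,e); return False
q0=list(robot.get_tool_rot())
for p in [(.28,-.38,.24),(.26,-.45,.24)]:
    if tr(robot.move_straight,p,q0,feed=.2): break
    if tr(robot.move_straight,p,q,feed=.2): break
else: raise SystemExit
if tr(robot.move_pose,[.412,-.062,.2],q):
    print(np.round(robot.get_joints(),2))
    if tr(robot.move_straight,[.412,-.062,.054],q,feed=.12):
        robot.command_gripper(.03,25); st()
        tr(robot.move_straight,[.412,-.062,.19],q,feed=.15)
```

```text
t5.4 tcp [ 0.2804 -0.3791  0.2399] w0.0750 gf0.0 F [-0.6  0.3 -0.4]
t6.7 tcp [ 0.412  -0.0631  0.2001] w0.0749 gf0.0 F [ 1.  -0.4 -0.7]
[ 0.16  0.51 -0.18  2.21  0.2   0.44 -1.14]
IK ([0.412, -0.062, 0.054], [np.float64(0.9537169507482269), np.float64(0.3007057995042731), 0, 0]) the arm cannot follow that straight line within its joint ranges
```

```bash
cat >> h.py <<'E'
from scipy.spatial.transform import Rotation as Ro
def qy(deg,tilt=0,az=0):  # tool x at angle deg; tilt about horizontal axis az
    return (Ro.from_rotvec(np.radians(tilt)*np.array([np.cos(np.radians(az)),np.sin(np.radians(az)),0]))*Ro.from_quat([np.cos(np.radians(deg/2)),np.sin(np.radians(deg/2)),0,0])).as_quat()
E
python3 - <<'E'
from h import *
print(np.round(robot.get_joints(),3))
for z in (.2,.12,.09,.07,.054):
  for y in (35,0,-30,-55,60,100):
    j=robot.ik([.412,-.062,z],qy(y)); print(z,y,None if j is None else np.round(j,2))
E
```

```text
[ 0.158  0.505 -0.176  2.207  0.2    0.443 -1.139]
0.2 35 [ 0.16  0.51 -0.18  2.21  0.2   0.44 -1.14]
0.2 0 [ 0.04  0.5  -0.    2.21  0.    0.42 -1.54]
0.2 -30 [-0.05  0.51  0.14  2.22 -0.17  0.42 -1.87]
0.2 -55 [-0.13  0.52  0.26  2.22 -0.32  0.43 -2.15]
0.2 60 [ 0.24  0.51 -0.31  2.2   0.34  0.47 -0.85]
0.2 100 [ 0.39  0.54 -0.53  2.2   0.54  0.53 -0.37]
0.12 35 [ 0.09  0.68 -0.08  2.28  0.28  0.19 -1.21]
0.12 0 [ 0.05  0.68 -0.02  2.29  0.06  0.18 -1.59]
0.12 -30 [ 0.02  0.68  0.04  2.29 -0.13  0.18 -1.92]
0.12 -55 [-0.02  0.68  0.1   2.29 -0.36  0.18 -2.12]
0.12 60 [ 0.13  0.68 -0.14  2.28  0.44  0.21 -0.94]
0.12 100 [ 0.2   0.68 -0.26  2.28  0.7   0.26 -0.51]
0.09 35 [ 0.06  0.75 -0.04  2.3   0.31  0.1  -1.23]
0.09 0 [ 0.05  0.75 -0.01  2.3   0.09  0.09 -1.63]
0.09 -30 [ 0.03  0.75  0.01  2.3  -0.1   0.09 -1.96]
0.09 -55 [ 0.01  0.75  0.05  2.31 -0.35  0.09 -2.14]
0.09 60 [ 0.08  0.75 -0.07  2.3   0.47  0.1  -0.96]
0.09 100 [ 0.12  0.75 -0.13  2.3   0.73  0.13 -0.53]
0.07 35 [ 0.16  0.8  -0.19  2.31  1.24  0.14 -2.17]
0.07 0 [ 0.01  0.8   0.06  2.31 -0.94  0.05 -0.59]
0.07 -30 [ 0.01  0.8   0.06  2.31 -0.94  0.05 -1.11]
0.07 -55 [ 0.71  1.13 -1.26  2.28  1.4   1.06  2.3 ]
0.07 60 [ 0.16  0.8  -0.19  2.31  1.24  0.14 -1.73]
0.07 100 [ 0.07  0.8  -0.05  2.31  0.77  0.05 -0.56]
0.054 35 [ 0.41  0.89 -0.62  2.3   1.47  0.47 -2.42]
0.054 0 None
0.054 -30 None
0.054 -55 [ 0.16  0.83 -0.2   2.31  1.54  0.15  2.25]
0.054 60 [ 0.71  1.17 -1.26  2.28  1.45  1.08 -2.  ]
0.054 100 [ 0.08  0.83 -0.06  2.32  1.72  0.04 -1.51]
```

Run:
```python
from h import *
for y in (70,100,130,160):
    try: robot.move_pose([.412,-.062,.2],qy(y))
    except robot.IKError: print("no",y); continue
    print(y,np.round(robot.get_joints(),2),np.round(robot.ik([.412,-.062,.054],qy(y)),2) if robot.ik([.412,-.062,.054],qy(y)) is not None else None)
    try: robot.move_straight([.412,-.062,.054],qy(y),feed=.12)
    except robot.IKError as e: print("nostraight",y); continue
    st()
    robot.command_gripper(.03,25); st(); break
```

```text
70 [ 0.28  0.52 -0.36  2.2   0.39  0.48 -0.74] [ 0.11  0.83 -0.12  2.31  1.59  0.09 -1.91]
nostraight 70
100 [ 0.38  0.54 -0.52  2.2   0.53  0.53 -0.37] [ 0.63  1.05 -1.04  2.29  1.46  0.86 -1.3 ]
nostraight 100
130 [ 0.48  0.57 -0.68  2.19  0.65  0.59  0.01] [ 0.71  1.17 -1.26  2.28  1.45  1.08 -0.78]
nostraight 130
160 [ 0.57  0.61 -0.84  2.19  0.76  0.66  0.41] [ 0.26  0.85 -0.36  2.31  1.5   0.27 -0.25]
t9.9 tcp [ 0.4121 -0.0619  0.0542] w0.0751 gf0.0 F [ 0.6  0.7 -0.2]
t10.4 tcp [ 0.4121 -0.0621  0.0541] w0.0459 gf25.0 F [-0.2 -1.   2.2]
```

Run:
```python
from h import *
robot.move_straight([.412,-.062,.21],qy(160),feed=.15); st()
b=[.5814,.165]
for y in (34.5,214.5):
    j=robot.ik(b+[.2],qy(y)); print(y,np.round(j,2) if j is not None else None)
robot.move_pose(b+[.21],qy(34.5)); st(); print(np.round(robot.get_joints(),2))
s=robot.snapshot("top"); cv2.imwrite("pics/top1.png",cv2.resize(s["image"][100:300,130:430,::-1],(600,400)))
```

```text
t11.6 tcp [ 0.4115 -0.0621  0.2094] w0.0462 gf25.2 F [-0.7 -1.   0.1]
34.5 [-0.27  0.71 -0.15  1.67  0.14  0.77 -1.45]
214.5 [ 0.17  0.9  -1.04  1.65  0.85  1.11  1.07]
t13.3 tcp [0.5811 0.1641 0.2096] w0.0460 gf25.2 F [ 0.2  0.4 -0.2]
[-0.26  0.69 -0.15  1.66  0.14  0.8  -1.45]
```

View pics/top1.png

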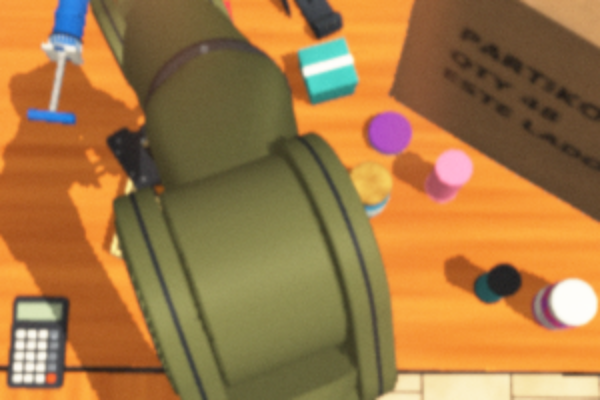

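The arm hides the crate, but the tall spool's old spot is empty and the gripper holds at 46 mm. The teal spool and both jars are where they were. I'll set the tall spool down now.

```bash
cat >> h.py <<'E'
def place(xy,zt,y):
    robot.move_straight(list(xy)+[zt+.004],qy(y),feed=.12); st()
    z=zt+.004
    f0=robot.get_wrist_force()[2]
    while z>zt-.004 and robot.get_wrist_force()[2]-f0<4:
        z-=.002; robot.move_straight(list(xy)+[z],qy(y),feed=.03)
    st(); robot.command_gripper(.062); robot.pause(.2); st()
    robot.move_straight(list(xy)+[.21],qy(y),feed=.15)
E
python3 - <<'E'
from h import *
place([.5814,.165],.0622,34.5)
p=[.4465,-.205]
robot.command_gripper(.07)
robot.move_pose([.412,-.062,.21],qy(34.5))
s=robot.snapshot("side"); cv2.imwrite("pics/side1.png",cv2.resize(s["image"][100:300,130:430,::-1],(600,400)))
for y in (34.5,0,70,214.5): 
    for z in (.21,.048): print(y,z,np.round(robot.ik(p+[z],qy(y)) if robot.ik(p+[z],qy(y)) is not None else [0],2))
st()
E
```

```text
t14.7 tcp [0.582  0.1652 0.067 ] w0.0461 gf25.2 F [ 0.8 -0.3 -0.6]
t15.5 tcp [0.5822 0.1654 0.062 ] w0.0464 gf25.0 F [-2.3 -0.5 12.5]
t16.1 tcp [0.5814 0.165  0.0601] w0.0623 gf0.0 F [ 0.7  0.4 -1. ]
34.5 0.21 [ 0.49  0.57 -0.23  1.99  0.22  0.61 -0.86]
34.5 0.048 [ 0.39  0.86 -0.09  2.1   0.36  0.2  -0.99]
0 0.21 [ 0.37  0.56 -0.05  2.    0.04  0.58 -1.28]
0 0.048 [ 0.36  0.86 -0.04  2.1   0.17  0.18 -1.41]
70 0.21 [ 0.61  0.59 -0.43  1.98  0.39  0.65 -0.42]
70 0.048 [ 0.43  0.86 -0.16  2.1   0.57  0.22 -0.57]
214.5 0.21 [ 1.03  0.85 -1.26  1.97  0.95  1.08  1.51]
214.5 0.048 [ 0.68  0.92 -0.58  2.08  1.14  0.5   1.39]
t18.7 tcp [ 0.4139 -0.0608  0.2101] w0.0701 gf0.0 F [ 0.1 -0.2 -0.6]
```

View pics/side1.png

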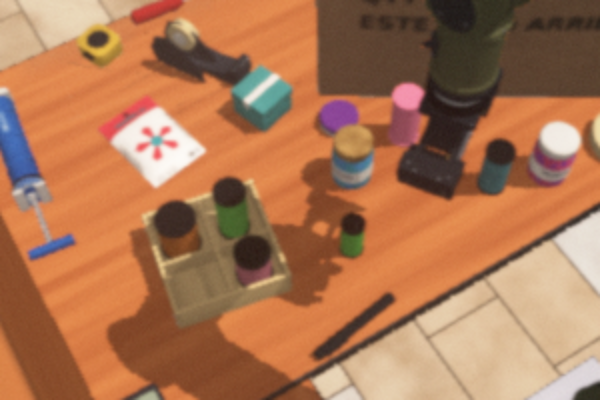

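The tall green spool stands upright in its cell at (232,208) in the crop. The packed spools and jars haven't been disturbed. Next is the slim spool.

Run:
```python
from h import *
p=[.4465,-.205]; y=34.5
robot.move_pose(p+[.21],qy(y)); st()
robot.move_straight(p+[.048],qy(y),feed=.12); st()
robot.command_gripper(.03,25); st()
robot.move_straight(p+[.21],qy(y),feed=.15); st()
if robot.get_width()>.038:
    a=[.5166,.2594]
    robot.move_pose(a+[.21],qy(y)); st()
    place(a,.0562,y)
    robot.move_pose([.412,-.062,.21],qy(y)); st()
    s=robot.snapshot("side"); cv2.imwrite("pics/side2.png",cv2.resize(s["image"][100:300,130:430,::-1],(600,400)))
    P=cloud(s); 
    import m; m.objs(P,s["image"],"side")
    R=np.array([[.182,.983],[-.983,.182]])
    for lo,hi in((.094,.104),(.105,.115)):
        k=(P[...,2]>lo)&(P[...,2]<hi)&(P[...,0]>.46)&(P[...,0]<.64)&(P[...,1]>.12)&(P[...,1]<.31)
        c=P[k][:,:2].mean(0); print(lo,k.sum(),c,R@(c-[.549,.2122]))
```

```text
t19.4 tcp [ 0.4471 -0.2044  0.2097] w0.0699 gf0.0 F [-0.4  0.9  0.1]
t20.9 tcp [ 0.4469 -0.2051  0.0485] w0.0700 gf0.0 F [-1.1 -0.5  1. ]
t21.4 tcp [ 0.4468 -0.2053  0.0482] w0.0417 gf27.4 F [ 0.1 -1.4  1.7]
t22.6 tcp [ 0.4459 -0.2048  0.2093] w0.0418 gf27.0 F [-0.3  0.  -1.1]
t24.4 tcp [0.5173 0.2573 0.2099] w0.0414 gf27.0 F [ 1.1  0.  -1. ]
t25.8 tcp [0.5171 0.2597 0.0609] w0.0423 gf27.0 F [ 0.5  0.3 -1.2]
t26.5 tcp [0.5175 0.2598 0.0561] w0.0417 gf28.3 F [-2.2 -1.7 13.4]
t27.2 tcp [0.5165 0.2594 0.0541] w0.0619 gf0.0 F [-0.7  0.3  0. ]
t29.6 tcp [ 0.4132 -0.0609  0.21  ] w0.0619 gf0.0 F [ 0.9  0.6 -0.1]
side [553.   9.] 218 zt0.119 rect c (0.712 -1.195) 0.051 0.007 a87.3 mean [ 0.712 -1.196] [53. 38. 32.]
side [531.  92.] 257 zt0.074 rect c (0.470 -0.869) 0.041 0.048 a50.2 mean [ 0.47 -0.87] [184. 139.  62.]
side [319. 138.] 1451 zt0.121 rect c (0.679 -0.137) 0.170 0.010 a53.7 mean [ 0.68  -0.137] [96. 69. 50.]
side [415. 134.] 1437 zt0.123 rect c (0.522 -0.388) 0.204 0.010 a57.8 mean [ 0.52  -0.391] [90. 66. 48.]
side [260. 146.] 520 zt0.060 rect c (0.749 0.021) 0.070 0.072 a16.2 mean [0.748 0.022] [132. 176. 166.]
side [407. 175.] 532 zt0.095 rect c (0.418 -0.292) 0.056 0.057 a31.0 mean [ 0.418 -0.291] [234. 225. 215.]
side [305. 176.] 498 zt0.094 rect c (0.572 -0.033) 0.056 0.057 a73.7 mean [ 0.571 -0.033] [186. 138.  82.]
side [144. 193.] 178 zt0.051 rect c (0.784 0.399) 0.049 0.030 a82.7 mean [0.781 0.4  ] [138. 136. 149.]
side [237. 222.] 2503 zt0.106 rect c (0.547 0.211) 0.048 0.158 a37.2 mean [0.57  0.181] [67. 48. 37.]
side [306. 215.] 195 zt0.077 rect c (0.463 0.037) 0.033 0.035 a29.3 mean [0.463 0.036] [64. 42. 29.]
side [154. 221.] 109 zt0.035 rect c (0.682 0.415) 0.056 0.056 a33.5 mean [0.683 0.41 ] [108. 112. 155.]
0.094 212 [0.52173074 0.24850259] [0.03072244 0.03341276]
0.105 193 [0.58020337 0.16676022] [-0.03898829 -0.03894295]
```

View pics/side2.png

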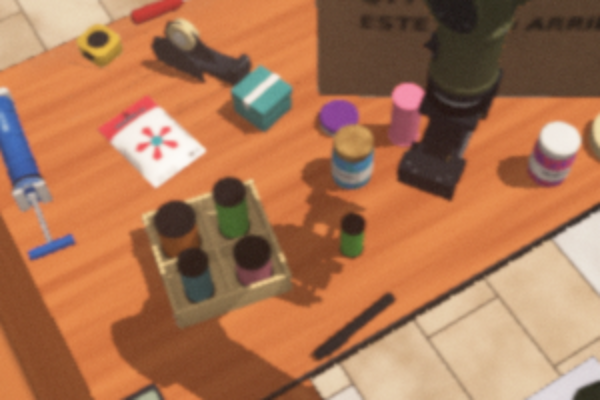

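Both spools stand upright in their own cells, the green at (232,208) and the teal at (195,275). The packed spools and jars haven't moved, so I'm handing the job in.

```bash
python3 -c "
from h import *
print(robot.finish_job())"
```

```text
the job is handed in; nothing more can be done
None
```

I set both tall spools down upright, one in each empty crate cell, and handed the job in at about 30 s on the robot's clock; the rig gave no verdict back.

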